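Pin the lamp-driver test jig and hold it shut

TASK

Swing the blue lid of the test jig down over the circuit board, then take the red-knobbed locating pin out of its black holder and push it through the lid's hole into the hole in the base. The board sits on springs, so finish while still pressing down on the pin: its collar bears on the lid and keeps the two halves fully shut; do not let go at the end. Leave the white tub, the lamp and the blue parts tray where they are.

Things in the scene. Friction and masses are not known exactly. Their poses are not given: they have to be found in the camera images.
- jig: clamshell test jig bolted to the bench: grey base 150 (x) x 150 (y) x 34 mm high, with a blue lid hinged along its +y edge; origin at the centre of the underside, z up. Its frame turns with it. A small steel ear sticks out 25 mm at each x side, 6 mm high. In the base a green circuit board rides on a spring carrier that takes up the lid's last 4 degrees
- jig_hole (a point): centre of the mouth of the base's pin hole, on the base's top face 34 mm above the bench; hole 15 mm across (2 mm countersunk edge), vertical, right through the base. Axes as the jig's: z up, +y towards the hinge, x along the hinge. It lies 55 mm to the -y side of the jig's centre
- lid (a joint): lid angle in rad: 0 fully shut (flat on the base), grows as the free edge rises; about 1.57 is upright. A stiff friction hinge (0.15 N m): the lid (0.16 kg) stays at any angle it is left. Swung down it first meets the springs at about 0.07 rad and stands ajar there; from there a downward push at the lid's hole of about 4 N, rising to 7 N, shuts it against a firm stop, and it springs back when let go
- lid_hinge (a point): middle of the lid's hinge axis, 34 mm above the bench, 65 mm to the +y side of the jig's centre; the axis runs along the jig's x
- lid_hole (a point): centre of the lid's pin hole at the lid's outer (upper when shut) face; moves with the lid. The lid is 10 mm thick, 150 mm wide along the hinge and reaches 140 mm from the hinge axis to its free edge; its inner face passes through the hinge axis; the hole, 15 mm across (2 mm countersunk edge), is 120 mm from the axis, midway along the width, in a solid blue strip from 100 to 140 mm. Shut, it is exactly over the base's hole
- pin: loose locating pin, about 0.08 kg, upright in its holder: steel shank 12 mm across and 34 mm long with a tapered foot, above it a steel collar 32 mm across and 5 mm thick, above that a red knob 24 mm across and 42 mm tall; 81 mm overall. Origin at the foot, z up along the pin. When parked the collar rests on the holder's top, 45 mm above the bench
- pin_knob (a point): centre of the pin's red knob (to grip), 60 mm above the pin's foot, 21 mm above the collar's upper face; axes of the pin
- pin_tip (a point): centre of the foot of the pin's shank, 34 mm below the collar's underside
- pin_holder: black fixed block 70 x 70 x 45 mm with a 16 mm hole in its top, where the pin is parked; origin at the centre of its underside
- tub: bystander: white screw-top tub 64 mm across, 60 mm tall; origin at its underside
- lamp: bystander: round lamp module 68 mm across, 47 mm tall with a white dome; origin at its underside
- tray: bystander: open blue parts tray 60 x 100 x 30 mm; origin at its underside

How it is judged (in metres and radians):
On the way, in this order (a step that is already met when the one before it is completed fails the run):
1. the lid is swung down onto the springs (lid angle below 0.13 rad) (value of joint lid below 0.13 rad), for 0.2 s.
2. the pin passes through the lid into the base's hole (its foot 8 mm or more below the base's top face, within 4 mm of the hole's centre) with the lid down (z of pin_tip in the frame of jig_hole below -0.008 m and horizontal distance between pin_tip and jig_hole below 0.004 m and value of joint lid below 0.13 rad), for 0.2 s.
At the end, for the whole second after the job is handed in: The lid is shut (angle under 0.025 rad), the pin is through both holes (foot at least 19 mm below the base's top face, within 4 mm of the hole's centre) and at rest, and the robot is still on the pin, which presses on the jig with more than 3 N, all through the last second (value of joint lid below 0.025 rad and z of pin_tip in the frame of jig_hole below -0.019 m and horizontal distance between pin_tip and jig_hole below 0.004 m and contact force between pin and jig above 3 N and contact force between any of the fingers, the arm and pin above 2 N and linear speed of pin below 0.02 m/s); the arm keeps its last pose, push and grip.
It fails at once if the tub, the lamp or the tray is shifted by more than 30 mm (distance of any of tub, lamp, tray from where it was at the start of the episode above 0.03 m).
It also fails if it takes over 58 s, if anything falls off the work surface, if the arm or the gripper's body presses on something with over 40 N, if the wrist force passes 120 N, or if a joint passes its speed limit or range.

ROBOT

A 6-joint arm with a two-finger parallel gripper is mounted at the origin on the work surface. World frame = base frame: x ahead of the robot, y to its left, z up, the work surface at z = 0. Lengths are in mm, angles in degrees, forces in N, time in s.
With the tool pointing down it reaches from about 350 to 850 mm from the base axis. Payload 8.1 kg.
Tool frame: the origin (TCP) lies midway between the tips of the shut fingers; the grasp point (between the pads) lies 19 mm behind it; x points along the fingers, y is the direction in which the jaws open and shut, and the axes are right-handed (so a half turn about x gives the same grasp; the last joint's range is limited). The gripper opens to 85 mm and grips with 20 to 120 N. Pads are 22 mm wide; open, the fingers measure 114 mm over their backs; the gripper's body (76 mm by 85 mm) begins 54 mm behind the grasp point. The pads swing forward as they close: fully open they stand 13 mm farther back than shut.
Start: joints at [-72.502, 7.471, 85.268, -0, 87.261, -4.893], TCP at [228.577, -554.759, 193.692] pointing down, gripper open.
Joint ranges: [-169.43, 169.43], [-51.17, 129.36], [1.28, 143.12], [-76.62, 256.62], [0, 156.53], [-152.29, 152.29]. Speed limits (degrees/s): [136.94, 136.94, 159.86, 180, 180, 180].

INTERFACE

Orientations are given as [roll, pitch, yaw] about the fixed x, y, z axes, in that order (R = Rz(yaw) Ry(pitch) Rx(roll)).
In Python, from bench import sense, snapshot, hand_in gives the robot as it stands.
- The arm moves only by the tool drive_tool, never from a script. Its argument "deltas" is a list of rows, each a list of 7 numbers: the closure in counts, from 0 (fully open) to 255 (shut), then the shift along the tool's x, y, z in m, then the turn, a rotation vector about the tool's x, y, z in rad. A call has exactly 10 rows; each row is the pose to reach, as a shift and turn from the pose commanded when the call began, along the tool's axes at that moment; what a row does not reach only later rows make up. A row lasts 1/12 s, in which the tool goes at most 41.7 mm and 7.16 degrees, less where a joint would pass 70% of its speed; a pose out of reach is approached as far as the arm can. A call with a gripper value outside its range is refused whole. The fingers move at their own pace and stop on an object; "squeeze" is the grip in N (left out, the last holds). Time passes only in rows, so rows that repeat a pose let the fingers close, or fill a call up. It gives the time, the measured TCP pose, the force and the opening at its end, in the units of the state.
- sense(): the state, without advancing time (a new reading comes with each control period).
- snapshot(name): name is "side" or "top" or "wrist"; returns a dict with "frame" (400x640x3 uint8, blue, green, red), "fx", "fy", "cx", "cy" (pixels), "rvec" (rotation vector, rad) and "tvec" (3), from world to camera coordinates, as OpenCV has them. Camera axes: x right, y down, z forward; pixel columns grow to the right and rows downward; lengths in mm; the calibration is good to about 2 mm. A picture is of the moment at which its call begins. There is no depth.
- hand_in(): hands the job in, once; it reports no verdict.
The state is a dict: "time": time; "joint_pos": joint angles; "qd": joint speeds; "joint_efforts": joint torques, N m; "tool_pos": TCP position; "tcp_rot": TCP orientation; "ft_force": force on the tool from outside, world axes, zero at the start; "wrist_torque": the same for the moment, N m; "finger_gap": finger opening in mm.
Only numpy, scipy, OpenCV 4.12 (cv2) and the standard library are available. Lean on these libraries where they do the work, as an engineer would, in place of code of your own. Each camera call takes 0.05 s, during which the arm holds its last target.

## Working session

There is one attempt and no reset: what is moved stays moved. The work goes in short steps, Python scripts to look and compute and a tool call to move; the robot and the scene stay as the last step left them, time stands still between calls to the robot, and variables do not carry over. Pictures are saved under pics/ and viewed, and the job is handed in when it is done.

Besides the shell and the picture viewer there is one more tool, called after "Request:" as name(argument=value, ...), one argument or row to a line, values as JSON. drive_tool: Moves the arm, as the interface text tells. Its arguments: {"type":"object","properties":{"deltas":{"type":"array","items":{"type":"array","items":{"type":"number"}}},"squeeze":{"type":"number"}},"required":["deltas"]}

```bash
mkdir -p pics; ls; python3 - <<'E'
from bench import sense, snapshot
import cv2
print(sense())
for n in ["side","top","wrist"]:
    s=snapshot(n); cv2.imwrite(f"pics/{n}0.png",s["frame"])
    print(n,s["fx"],s["fy"],s["cx"],s["cy"],s["rvec"],s["tvec"])
E
```

```text
pics
{'time': 0.0, 'joint_pos': array([-7.25031562e+01,  7.51541756e+00,  8.53303537e+01, -1.63038236e-03,
        8.72610661e+01, -4.89373803e+00]), 'qd': array([-0.01327165,  0.0521755 ,  0.08917783,  0.08445618,  0.02948906,
       -0.02895086]), 'joint_efforts': array([ 1.43116587e-03, -5.69403899e+01, -5.00546980e+01, -1.14262305e-04,
        1.47597090e-02, -1.10621340e-05]), 'tool_pos': array([ 228.36574441, -554.16495305,  192.6309715 ]), 'tcp_rot': array([-94.0205262 ,  89.89315022, 108.37013508]), 'ft_force': array([0.456115  , 0.91234623, 0.73017002]), 'wrist_torque': array([-0.01109369,  0.0004136 , -0.01629118]), 'finger_gap': 85.4451857634861}
side 503.5685778407861 503.5685778407861 314.88081096631464 198.29728410296767 [ 2.23400577 -0.33323301  0.1271702 ] [-564.9341309   168.44233874  971.17714065]
top 439.1525377211743 439.1525377211743 322.8980890822848 200.68146948676844 [ 2.1915739  -2.12890235  0.14257933] [-30.65407904 613.31980701 959.31640366]
wrist 324.20070797464626 324.20070797464626 321.8282033361527 201.38293189672757 [-2.42151247  1.61968839  0.21735523] [-598.83178205  -35.10859142  377.65518388]
```

View pics/side0.png

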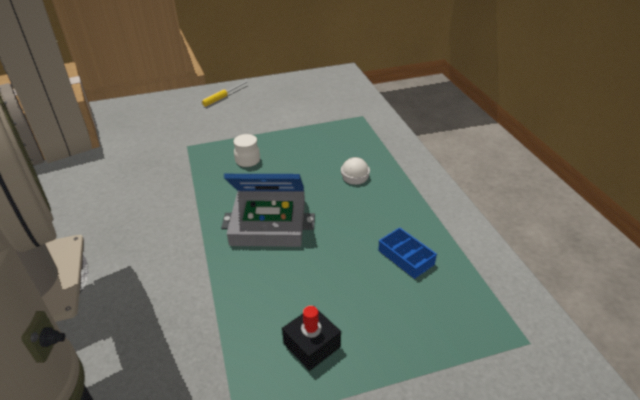

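View pics/top0.png

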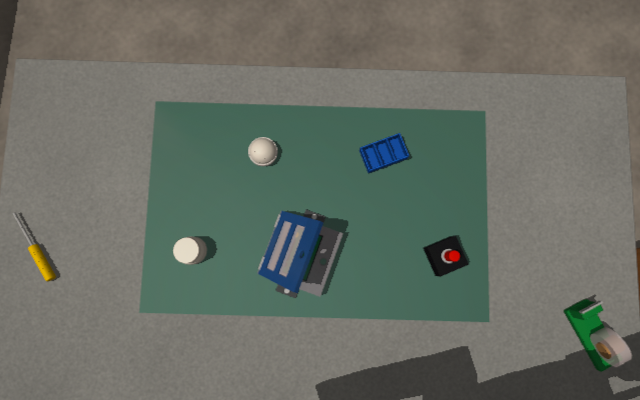

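View pics/wrist0.png

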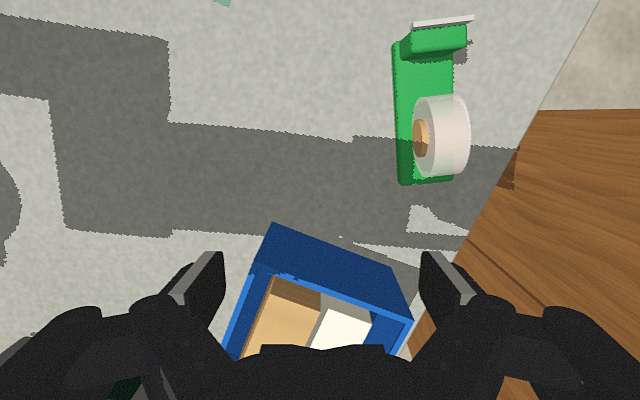

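```bash
cat > h.py <<'E'
import numpy as np, cv2
from bench import sense, snapshot
def cam(s):
    K=np.array([[s["fx"],0,s["cx"]],[0,s["fy"],s["cy"]],[0,0,1.]])
    return K,np.array(s["rvec"],float),np.array(s["tvec"],float)
def onz(s,uv,z):
    K,r,t=cam(s);R=cv2.Rodrigues(r)[0]
    c=-R.T@t; d=R.T@np.linalg.inv(K)@np.array([uv[0],uv[1],1.])
    return c+d*(z-c[2])/d[2]
def proj(s,P):
    K,r,t=cam(s); return cv2.projectPoints(np.array(P,float).reshape(-1,3),r,t,K,None)[0].reshape(-1,2)
def crop(s,x0,y0,x1,y1,k,name):
    cv2.imwrite(name,cv2.resize(s["frame"][y0:y1,x0:x1],None,fx=k,fy=k,interpolation=cv2.INTER_CUBIC))
E
python3 - <<'E'
from h import *
s=snapshot("top"); crop(s,250,200,360,300,7,"pics/tj.png"); crop(s,410,220,490,290,7,"pics/tp.png")
K,r,t=cam(s);print(-cv2.Rodrigues(r)[0].T@t)
print("hole",onz(s,(322,251),34),"holder",onz(s,(446,256),45),"tub",onz(s,(190,250),30),"lamp",onz(s,(263,151),25),"tray",onz(s,(385,153),20))
s=snapshot("side"); crop(s,200,150,340,260,5.5,"pics/sj.png"); crop(s,270,290,350,375,7,"pics/sp.png")
K,r,t=cam(s);print(-cv2.Rodrigues(r)[0].T@t)
E
```

```text
[ 489.91676267   -7.42297643 1028.25837495]
hole [500.4088907  -14.10052705  34.        ] holder [ 497.11421189 -290.40202624   45.        ] tub [494.20182626 283.23019513  30.        ] lamp [728.23124459 130.0560657   25.        ] tray [ 733.38678278 -155.55137108   20.        ]
[ 376.28872508 -783.16775179  731.95867382]
```

View pics/tj.png

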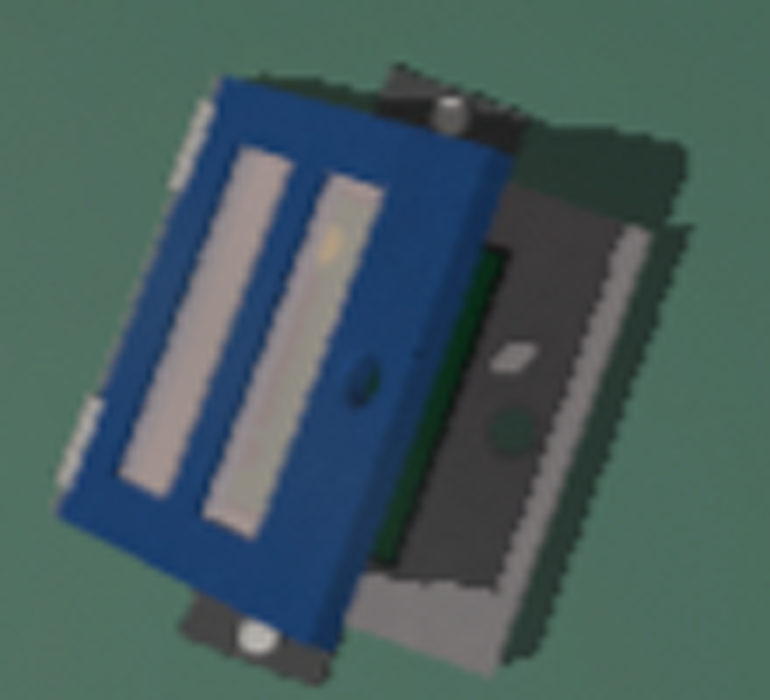

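View pics/sj.png

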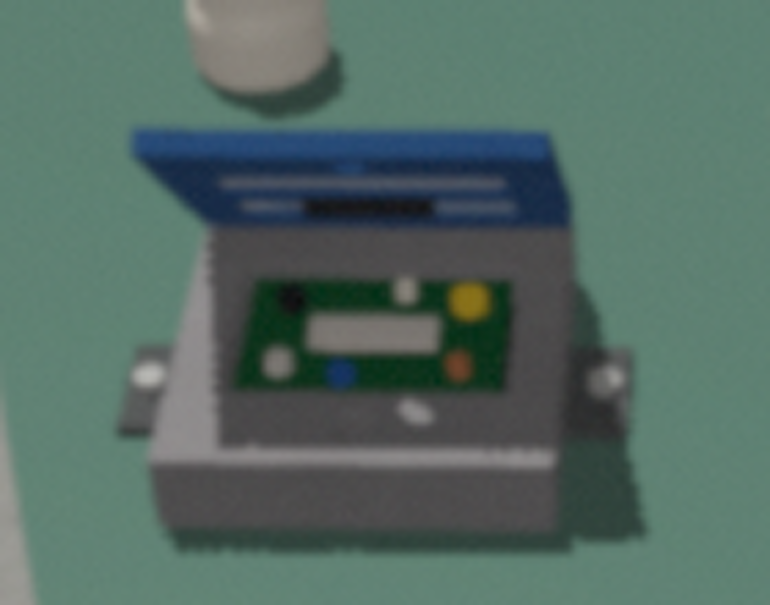

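View pics/tp.png

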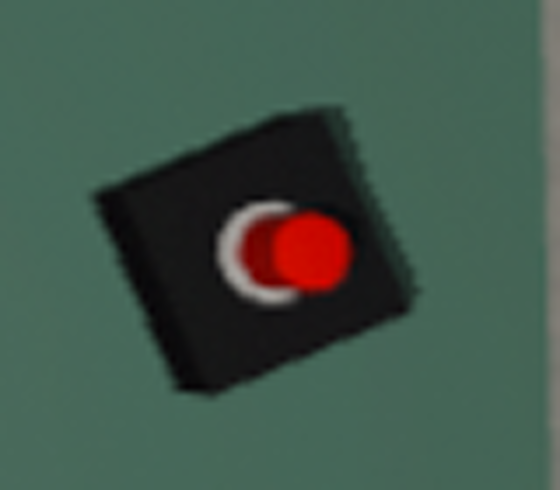

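View pics/sp.png

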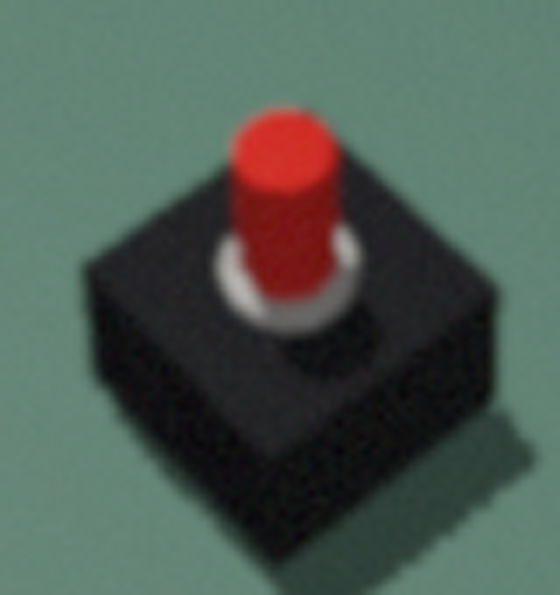

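```bash
cat > fit.py <<'E'
from h import *
from scipy.optimize import least_squares
T=snapshot("top");S=snapshot("side")
def px(p,k,o): return [(p[0]+.5)/k-.5+o[0],(p[1]+.5)/k-.5+o[1]]
def lidp(x,r,h,a): # jig frame
    return [x,65-r*np.cos(a)+h*np.sin(a)*1.0, 34+r*np.sin(a)+h*np.cos(a)]
def W(p,P):
    c,s=np.cos(p[2]),np.sin(p[2]); P=np.array(P,float)
    return np.array([p[0]+c*P[0]-s*P[1],p[1]+s*P[0]+c*P[1],P[2]])
def obs(a):
    t=lambda u,v:(T,px((u,v),7,(250,200))); s=lambda u,v:(S,px((u,v),5.5,(200,150)))
    return [(t(512,430),[0,-55,34]),(t(652,228),[75,-75,34]),(t(497,677),[-75,-75,34]),
     (t(364,380),lidp(0,120,10,a)),(t(513,155),lidp(75,140,0,a)),(t(332,653),lidp(-75,140,0,a)),
     (s(152,462),[-75,-75,34]),(s(556,465),[75,-75,34]),(s(135,132),lidp(-75,140,10,a)),(s(548,130),lidp(75,140,10,a))]
def f(p):
    return np.concatenate([proj(o[0],W(p,P))[0]-o[1] for o,P in obs(p[3])])
r=least_squares(f,[540,40,-.33,.9],x_scale=[10,10,.1,.1])
print(r.x,np.degrees(r.x[2:]));print(r.fun.reshape(-1,2).round(2))
p=r.x
for n,P in dict(hole=[0,-55,34],hinge=[0,65,34],lidhole=lidp(0,120,10,p[3]),lidfree=lidp(0,140,10,p[3])).items(): print(n,W(p,P))
# pin
th=[(T,px((272,251),7,(410,220)),50,) ,(T,px((312,252),7,(410,220)),92),(S,px((287,150),7,(270,290)),92),(S,px((288,268),7,(270,290)),50)]
for c,u,z in th: print("pin z",z,onz(c,u,z))
for c,x0,y0,x1,y1,k,n in [(T,250,200,360,300,7,"pics/tjo.png"),(S,200,150,340,260,5.5,"pics/sjo.png")]:
    im=cv2.resize(c["frame"][y0:y1,x0:x1],None,fx=k,fy=k)
    for P in [[x,y,z] for x in(-75,75) for y in(-75,75) for z in(0,34)]+[lidp(x,q,h,p[3]) for x in(-75,0,75) for q in (0,120,140) for h in(0,10)]:
        u=proj(c,W(p,P))[0]; q=((u-[x0,y0]+.5)*k-.5).round().astype(int); cv2.circle(im,tuple(int(v) for v in q),4,(0,255,255),1)
    cv2.imwrite(n,im)
E
python3 fit.py
```

```text
[ 4.94758450e+02  3.53650214e+01 -3.13243048e-01  8.49166072e-01] [-17.94750461  48.65363202]
[[ 0.27  0.17]
 [-0.29  0.49]
 [-0.42  0.04]
 [-0.55 -0.13]
 [ 0.21  0.35]
 [ 0.78  0.19]
 [-0.1   0.11]
 [ 0.24 -0.24]
 [ 0.01 -0.36]
 [ 0.8  -0.12]]
hole [477.81044804 -16.95863705  34.        ]
hinge [514.78790688  97.2020722   34.        ]
lidhole [492.67358879  28.92841798 130.69366616]
lidfree [488.60231245  16.35914447 145.70826147]
pin z 50 [ 498.4882969  -294.36510058   50.        ]
pin z 92 [ 498.16510582 -294.19192056   92.        ]
pin z 92 [ 497.4624984  -294.83206919   92.        ]
pin z 50 [ 496.26145627 -295.60372653   50.        ]
```

View pics/tjo.png

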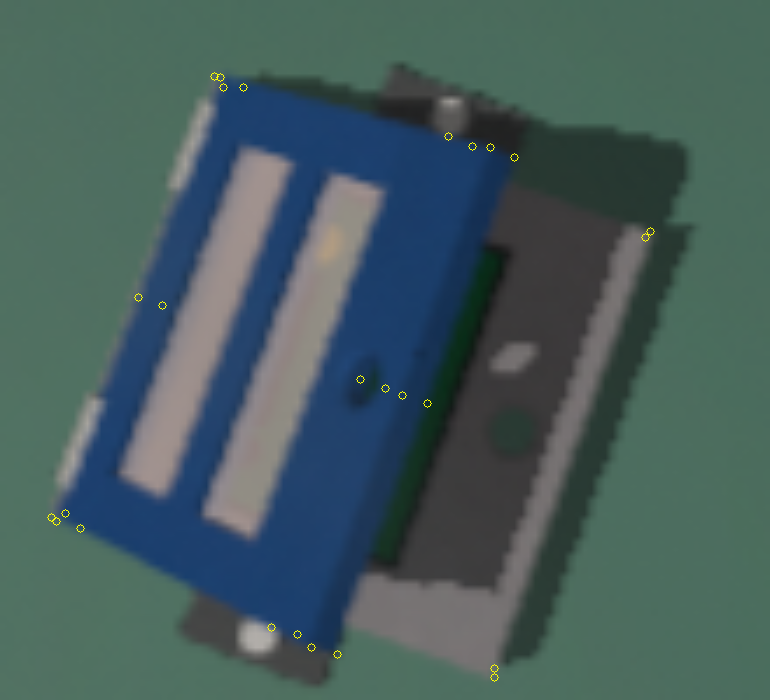

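View pics/sjo.png

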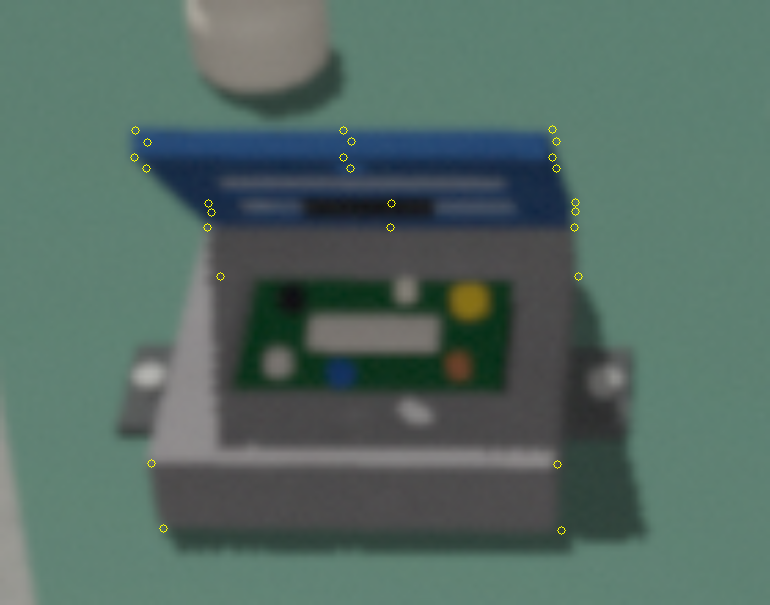

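```bash
cat >> h.py <<'E'
from scipy.spatial.transform import Rotation as Ro
def tool():
    s=sense(); R=Ro.from_euler('xyz',s["tcp_rot"],degrees=True).as_matrix()
    return s,R
JP=[494.758,35.365,-0.313243]
def jw(P):
    c,s=np.cos(JP[2]),np.sin(JP[2]); return np.array([JP[0]+c*P[0]-s*P[1],JP[1]+s*P[0]+c*P[1],P[2]])
E
python3 - <<'E'
from h import *
s,R=tool(); print(R.round(4)); p=s["tool_pos"]
for k in range(3): print(sense()["tool_pos"])
for a in [.85,.6,.4,.25,.12,.07]:
    r=125;h=10
    W=jw([25,65-r*np.cos(a)+h*np.sin(a),34+r*np.sin(a)+h*np.cos(a)])
    print(a,W.round(1),((R.T@(W-p))/1000).round(4))
E
```

```text
[[-1.000e-04  3.809e-01 -9.246e-01]
 [ 4.000e-04 -9.246e-01 -3.809e-01]
 [-1.000e+00 -4.000e-04 -0.000e+00]]
[ 228.54307358 -554.63088428  193.46094247]
[ 228.54307358 -554.63088428  193.46094247]
[ 228.54307358 -554.63088428  193.46094247]
0.85 [515.5  18.2 134.5] [ 0.0591 -0.4203 -0.4835]
0.6 [508.5  -3.3 112.8] [ 0.0808 -0.4031 -0.4689]
0.4 [504.3 -16.3  91.9] [ 0.1018 -0.3926 -0.46  ]
0.25 [502.  -23.4  74.6] [ 0.119  -0.387  -0.4552]
0.12 [500.7 -27.4  58.9] [ 0.1347 -0.3837 -0.4525]
0.07 [500.4 -28.5  52.7] [ 0.1409 -0.3829 -0.4518]
```

```bash
python3 - <<'E'
from h import *
s,R=tool(); p=np.array([228.577,-554.759,193.692])
W=jw([25,2,165]); print(W,((R.T@(W-p))/1000).round(4))
E
```

```text
[519.15777235  29.5640424  165.        ] [ 0.0289 -0.4296 -0.4913]
```

Request:
drive_tool(
  deltas=[
    [255,0,-0.027,-0.031,0,0,0],
    [255,0,-0.054,-0.062,0,0,0],
    [255,0,-0.081,-0.093,0,0,0],
    [255,0,-0.108,-0.124,0,0,0],
    [255,0,-0.135,-0.155,0,0,0],
    [255,0,-0.162,-0.186,0,0,0],
    [255,0,-0.189,-0.217,0,0,0],
    [255,0,-0.216,-0.248,0,0,0],
    [255,0,-0.243,-0.279,0,0,0],
    [255,0,-0.27,-0.31,0,0,0],
  ],
  squeeze=60,
)

```text
time: 1.18
tool_pos: [412.9, -185.2, 194.0]
tcp_rot: [127.4, 89.9, -30.2]
ft_force: [0.2, -0.8, 0.1]
finger_gap: -0.1
```

Request:
drive_tool(
  deltas=[
    [255,0,-0.027,-0.031,0,0,0],
    [255,0,-0.054,-0.062,0,0,0],
    [255,0,-0.081,-0.093,0,0,0],
    [255,0,-0.108,-0.124,0,0,0],
    [255,0,-0.135,-0.155,0,0,0],
    [255,0,-0.16,-0.181,0,0,0],
    [255,0.01,-0.16,-0.181,0,0,0],
    [255,0.02,-0.16,-0.181,0,0,0],
    [255,0.025,-0.16,-0.181,0,0,0],
    [255,0.025,-0.16,-0.181,0,0,0],
  ],
)

```text
time: 2.02
tool_pos: [517.1, 28.9, 166.5]
tcp_rot: [-18.3, 89.8, -175.9]
ft_force: [-0.5, 0.0, 0.0]
finger_gap: -0.2
```

```bash
python3 - <<'E'
from h import *
s,R=tool(); print(s,R.round(3))
a=snapshot("side")["frame"];b=snapshot("top")["frame"]
cv2.imwrite("pics/s1.png",cv2.resize(np.vstack([a[120:300,150:400],b[150:330,200:450]]),None,fx=1.66,fy=1.66))
E
```

```text
{'time': 2.0167, 'joint_pos': array([-2.45713939e+00, -4.26646086e+00,  1.00074804e+02, -2.35311222e-02,
        8.43965130e+01,  6.52124832e+01]), 'qd': array([-0.84073328, -0.95888061, -1.28732853,  0.04898701,  1.14437423,
        0.17491501]), 'joint_efforts': array([ 8.67484566e-01, -4.62445664e+01, -5.06190598e+01,  6.49093185e-02,
       -3.50030707e-01, -2.45200201e-03]), 'tool_pos': array([517.14100871,  28.89120518, 166.49130441]), 'tcp_rot': array([ -18.26822039,   89.79381002, -175.93550345]), 'ft_force': array([-0.46179416,  0.01078758,  0.02814442]), 'wrist_torque': array([-0.01747387,  0.03974237, -0.02717432]), 'finger_gap': -0.16212957202179074} [[-0.004  0.38  -0.925]
 [-0.    -0.925 -0.38 ]
 [-1.    -0.001  0.003]]
```

View pics/s1.png

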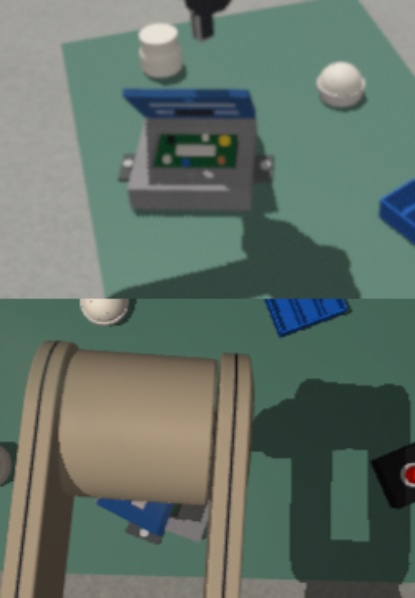

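Request:
drive_tool(
  deltas=[
    [255,0.015,0,0,0,0,0],
    [255,0.031,0,0,0,0,0],
    [255,0.038,0.006,0.005,0,0,0],
    [255,0.045,0.012,0.01,0,0,0],
    [255,0.053,0.017,0.0146,0,0,0],
    [255,0.06,0.021,0.018,0,0,0],
    [255,0.067,0.0245,0.021,0,0,0],
    [255,0.074,0.0276,0.0234,0,0,0],
    [255,0.074,0.0276,0.0234,0,0,0],
    [255,0.074,0.0276,0.0234,0,0,0],
  ],
)

```text
time: 2.95
tool_pos: [507.5, -8.4, 96.1]
tcp_rot: [67.6, 89.7, -90.1]
ft_force: [-8.5, -11.5, 12.8]
finger_gap: 0.1
```

```bash
python3 - <<'E'
from h import *
s,R=tool(); print(s["tool_pos"],s["ft_force"],s["wrist_torque"])
a=snapshot("side")["frame"]
cv2.imwrite("pics/s2.png",cv2.resize(a[120:300,150:400],None,fx=3,fy=3))
E
```

```text
[507.47185127  -8.40976822  96.06641914] [ -8.52330958 -11.51973037  12.84195433] [-2.12173778  1.50386077  0.01436984]
```

View pics/s2.png

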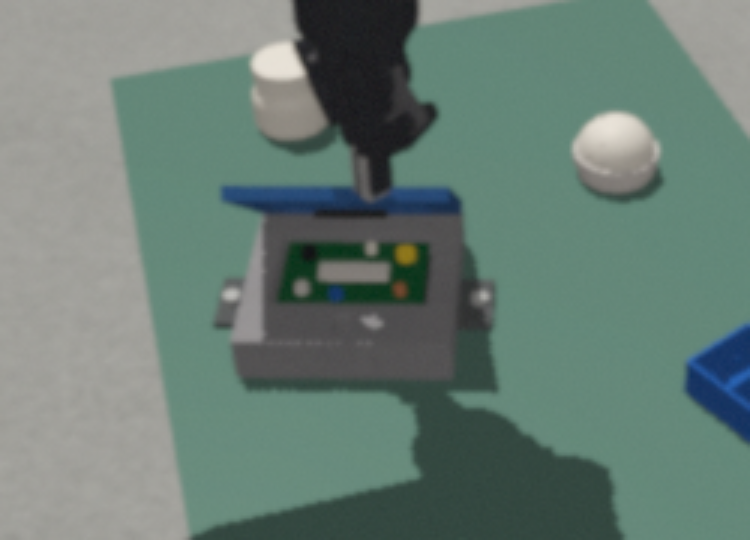

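```bash
cat >> h.py <<'E'
def lidp(x,r,h,a):
    return [x,65-r*np.cos(a)+h*np.sin(a), 34+r*np.sin(a)+h*np.cos(a)]
E
python3 - <<'E'
from h import *
S=snapshot("side")
for a in np.arange(.3,.85,.05):
    print(round(a,2),[proj(S,jw(lidp(x,140,10,a)))[0].round(1) for x in (-75,75)],proj(S,jw(lidp(75,140,0,a)))[0].round(1))
s,R=tool(); p=s["tool_pos"]
im=S["frame"]; im=cv2.resize(im[150:250,210:330],None,fx=6,fy=6)
for q in [p,p-11*R[:,0]+0]:
    u=proj(S,q)[0]; print(u)
cv2.imwrite("pics/s3.png",im)
print(s["tool_pos"],s["ft_force"],s["time"])
w=snapshot("wrist"); cv2.imwrite("pics/w3.png",w["frame"])
E
```

```text
0.3 [array([224.5, 211.7]), array([300.1, 211.8])] [300.2 216.5]
0.35 [array([224.2, 208.4]), array([300.1, 208.4])] [300.2 213.2]
0.4 [array([224.1, 204.9]), array([300., 205.])] [300.1 209.8]
0.45 [array([223.9, 201.4]), array([300. , 201.5])] [300.  206.4]
0.5 [array([223.8, 197.9]), array([299.9, 197.9])] [300.  202.9]
0.55 [array([223.7, 194.3]), array([299.9, 194.3])] [299.9 199.4]
0.6 [array([223.7, 190.8]), array([299.9, 190.7])] [299.9 195.8]
0.65 [array([223.7, 187.2]), array([299.9, 187.2])] [299.9 192.3]
0.7 [array([223.8, 183.6]), array([299.9, 183.6])] [299.9 188.7]
0.75 [array([223.9, 180.1]), array([299.9, 180. ])] [299.9 185.1]
0.8 [array([224. , 176.6]), array([300. , 176.5])] [299.9 181.6]
[275.95241982 198.24614618]
[275.55024171 193.9457132 ]
[507.55297462  -8.15514512  96.26113365] [ -9.26099511 -12.39079452  13.55493035] 3.05
```

View pics/s3.png

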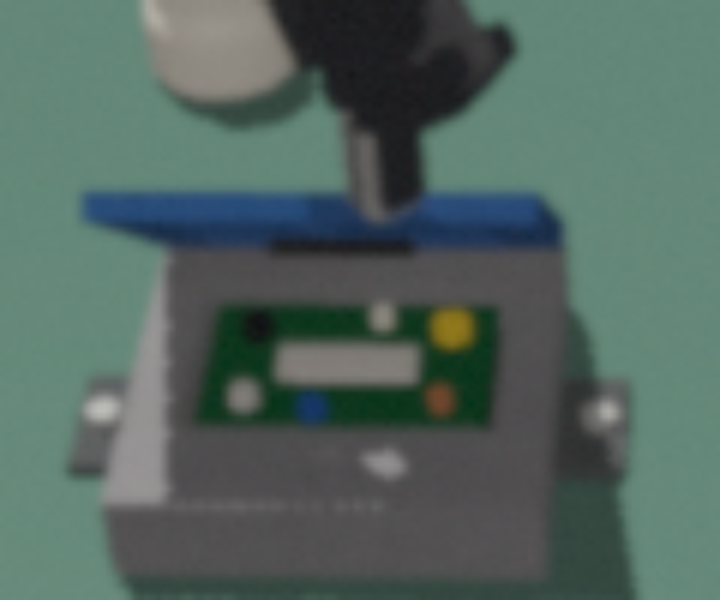

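View pics/w3.png

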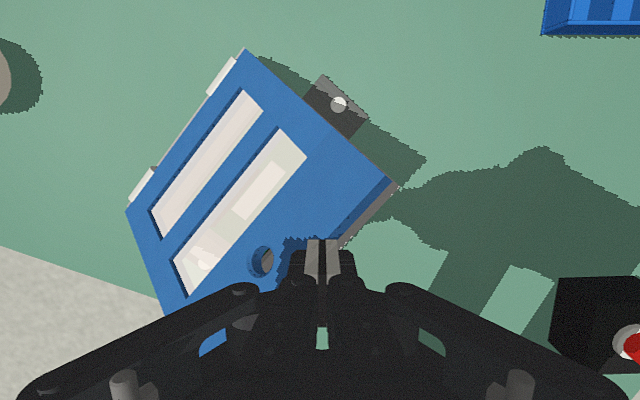

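Request:
drive_tool(
  deltas=[
    [255,0,0.01,0.008,0,0,0],
    [255,0,0.019,0.016,0,0,0],
    [255,-0.01,0.019,0.016,0,0,0],
    [255,-0.035,0.019,0.016,0,0,0],
    [255,-0.07,0.019,0.016,0,0,0],
    [255,-0.07,0.003,0.003,0,0,0],
    [255,-0.07,-0.014,-0.012,0,0,0],
    [255,-0.07,-0.027,-0.023,0,0,0],
    [255,-0.07,-0.027,-0.023,0,0,0],
    [255,-0.07,-0.027,-0.023,0,0,0],
  ],
)

```text
time: 3.93
tool_pos: [518.7, 29.6, 165.0]
tcp_rot: [175.3, 90.0, 17.8]
ft_force: [-0.6, 0.7, -0.1]
finger_gap: 0.0
```

```bash
cat > st.py <<'E'
from h import *
s,R=tool(); S=snapshot("side")
d=s["tool_pos"][:2]-np.array(JP[:2]); c,q=np.cos(JP[2]),np.sin(JP[2])
print(s["time"],s["tool_pos"].round(1),"jig xy",(c*d[0]+q*d[1]).round(1),(-q*d[0]+c*d[1]).round(1),s["ft_force"].round(1))
import sys
cv2.imwrite("pics/%s.png"%sys.argv[1],cv2.resize(S["frame"][140:260,190:340],None,fx=4,fy=4))
E
python3 st.py s4
```

```text
3.9333 [518.7  29.6 165. ] jig xy 24.5 1.9 [-0.6  0.7 -0.1]
```

View pics/s4.png

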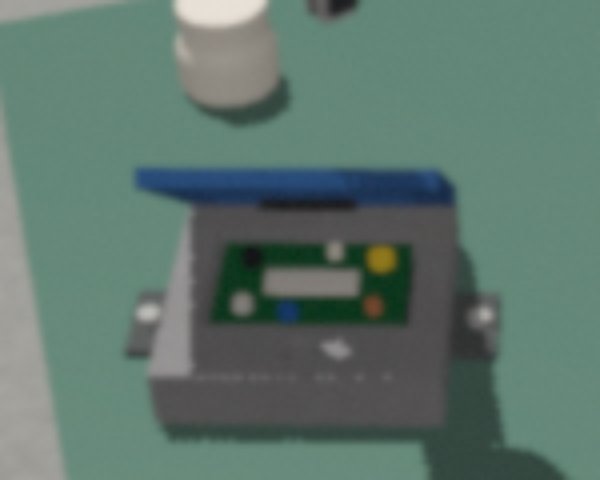

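Request:
drive_tool(
  deltas=[
    [255,0.025,0,0,0,0,0],
    [255,0.045,0,0,0,0,0],
    [255,0.05,0.001,0.001,0,0,0],
    [255,0.056,0.005,0.004,0,0,0],
    [255,0.062,0.008,0.007,0,0,0],
    [255,0.067,0.0114,0.0097,0,0,0],
    [255,0.074,0.0143,0.012,0,0,0],
    [255,0.081,0.017,0.0145,0,0,0],
    [255,0.0875,0.0197,0.0167,0,0,0],
    [255,0.0875,0.0197,0.0167,0,0,0],
  ],
)

```text
time: 4.82
tool_pos: [509.6, 3.9, 75.6]
tcp_rot: [-21.9, 89.9, -179.5]
ft_force: [-0.0, 0.1, -0.2]
finger_gap: 0.1
```

```bash
python3 st.py s5
```

```text
4.8167 [509.6   3.9  75.6] jig xy 23.8 -25.3 [-0.   0.1 -0.2]
```

View pics/s5.png

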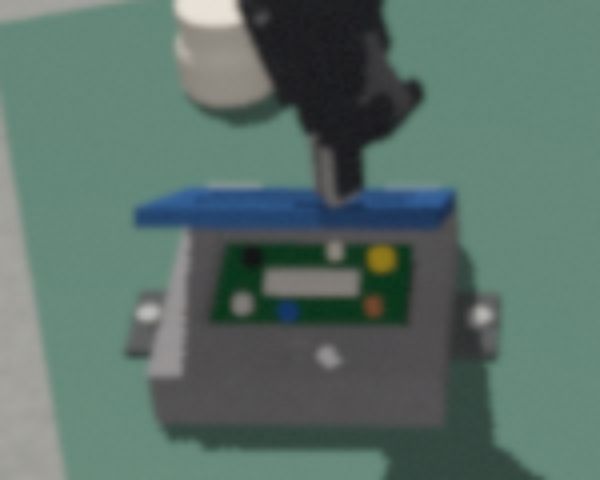

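```bash
python3 - <<'E'
from h import *
S=snapshot("side");s,R=tool();print(proj(S,s["tool_pos"]))
im=cv2.resize(S["frame"][140:260,190:340],None,fx=5,fy=5)
for a,c in [(.45,(0,255,255)),(.6,(0,0,255)),(.3,(255,255,255))]:
  for x in(-75,75):
    for r in(0,60,100,140):
      for h in(0,10):
        q=((proj(S,jw(lidp(x,r,h,a)))[0]-[190,140]+.5)*5-.5); cv2.circle(im,(int(q[0]),int(q[1])),3,c,1)
cv2.imwrite("pics/s6.png",im)
cv2.imwrite("pics/w6.png",snapshot("wrist")["frame"])
E
```

```text
[[276.55726767 201.62491872]]
```

View pics/s6.png

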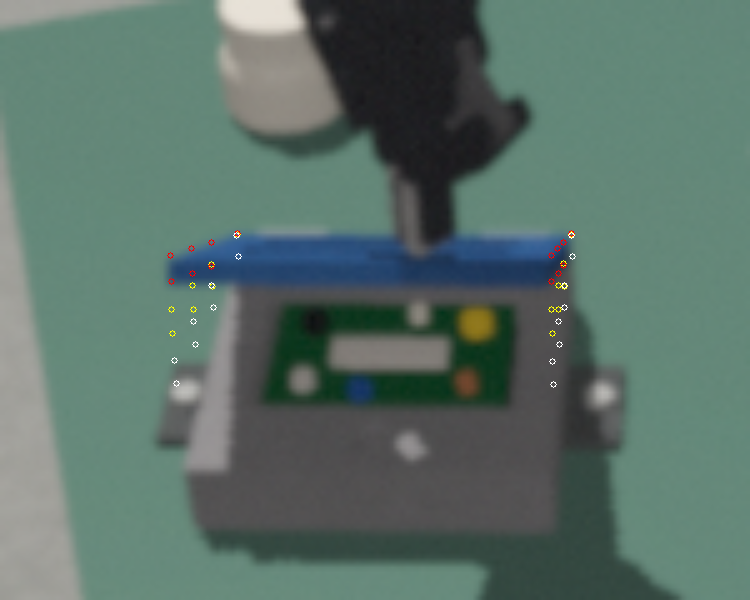

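View pics/w6.png

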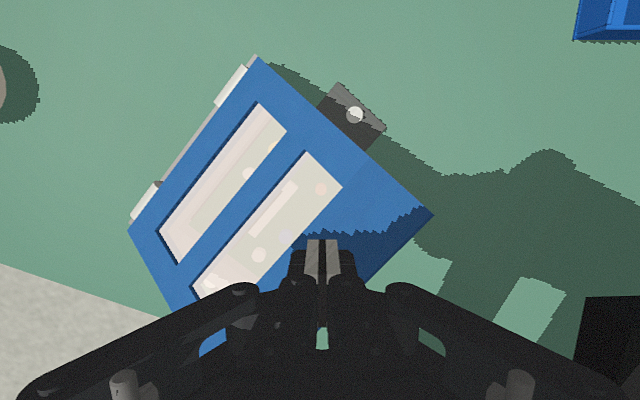

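```bash
python3 - <<'E'
from h import *
S=snapshot("side");print(proj(S,[[518.7,29.6,165],[517.1,28.9,166.5]]))
W=snapshot("wrist");s,R=tool();print(proj(W,s["tool_pos"]), proj(W,s["tool_pos"]-R[:,0]*19))
for a in(.55,.6,.65): print(a,proj(W,[jw(lidp(*q,a)) for q in [(75,140,10),(0,120,10),(75,0,10),(0,100,10),(-75,0,10)]]).round(0).tolist())
E
```

```text
[[274.6920699  158.70323111]
 [273.92379066 158.4145282 ]]
[[322.65678325 228.44047743]] [[322.7735543  240.67651695]]
0.55 [[435.0, 212.0], [304.0, 290.0], [258.0, 56.0], [281.0, 262.0], [129.0, 231.0]]
0.6 [[433.0, 210.0], [298.0, 290.0], [258.0, 56.0], [275.0, 261.0], [129.0, 231.0]]
0.65 [[429.0, 207.0], [291.0, 291.0], [257.0, 55.0], [269.0, 261.0], [128.0, 230.0]]
```

```bash
python3 - <<'E'
from h import *
S=snapshot("side")
for dz in (0,10,19,25,30,35): print(dz,proj(S,[518.7,29.6,165+dz]),proj(S,[509.6,3.9,75.6+dz]))
W=snapshot("wrist"); s,R=tool()
for b in (0,10,19,25,30): print(b,proj(W,s["tool_pos"]-R[:,0]*b),proj(W,s["tool_pos"]-R[:,0]*b+R[:,2]*11),proj(W,s["tool_pos"]-R[:,0]*b-R[:,2]*11))
crop(W,260,200,390,300,6,"pics/w7.png")
print(R,-cv2.Rodrigues(W["rvec"])[0].T@W["tvec"])
E
```

```text
0 [[274.6920699  158.70323111]] [[276.33109229 202.32206763]]
10 [[274.32005399 154.50627082]] [[275.98209085 198.53994886]]
19 [[273.98114597 150.68282272]] [[275.66428293 195.09587333]]
25 [[273.75301791 148.10915746]] [[275.45042971 192.7783521 ]]
30 [[273.5615559 145.9491464]] [[275.27099279 190.83379921]]
35 [[273.36884898 143.77509072]] [[275.09043021 188.87704763]]
0 [[322.57159372 228.58040357]] [[322.54538513 245.88669438]] [[322.59860575 210.74357776]]
10 [[322.6283203  234.70984203]] [[322.59985438 252.82460509]] [[322.65770594 216.00980225]]
19 [[322.68478237 240.81069919]] [[322.65398437 259.71930286]] [[322.7166262  221.25999519]]
25 [[322.7256806  245.22984828]] [[322.69314035 264.7067165 ]] [[322.75936477 225.06828967]]
30 [[322.7619892  249.15307592]] [[322.72786495 269.12969211]] [[322.79734931 228.45296813]]
[[ 6.17952903e-04  3.81195864e-01 -9.24494095e-01]
 [ 8.82530263e-07 -9.24494272e-01 -3.81195936e-01]
 [-9.99999809e-01  2.34745241e-04 -5.71630336e-04]] [571.44099795  30.43959377 258.09002162]
```

View pics/w7.png

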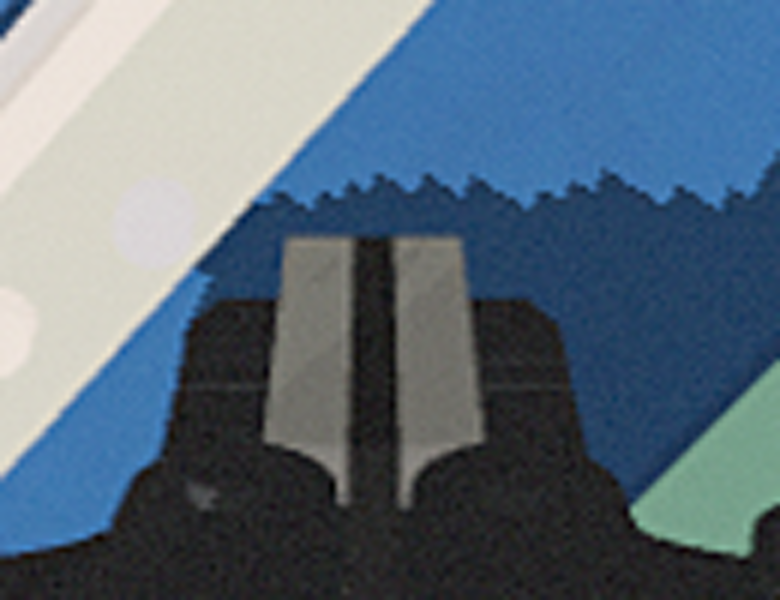

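Request:
drive_tool(
  deltas=[
    [255,-0.008,0,0,0,0,0],
    [255,-0.008,-0.007,-0.006,0,0,0],
    [255,-0.008,-0.0135,-0.0115,0,0,0],
    [255,0.003,-0.0135,-0.0115,0,0,0],
    [255,0.0135,-0.0135,-0.0115,0,0,0],
    [255,0.0225,-0.0082,-0.007,0,0,0],
    [255,0.029,-0.005,-0.0043,0,0,0],
    [255,0.036,-0.0025,-0.002,0,0,0],
    [255,0.043,0,0,0,0,0],
    [255,0.043,0,0,0,0,0],
  ],
)

```text
time: 6.0
tool_pos: [509.0, 3.7, 32.0]
tcp_rot: [-22.8, 89.8, 179.5]
ft_force: [-0.9, 0.0, -0.6]
finger_gap: -0.2
```

```bash
python3 st.py s8
```

```text
6.0 [509.    3.7  32. ] jig xy 23.3 -25.7 [-0.9  0.  -0.6]
```

View pics/s8.png

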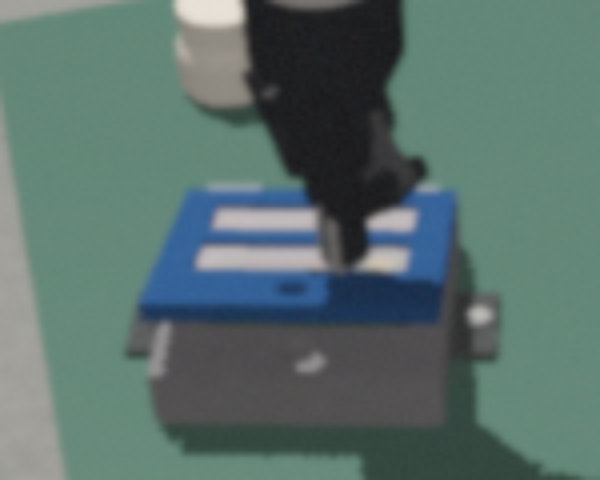

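Request:
drive_tool(
  deltas=[
    [255,0.001,0.004,0.003,0,0,0],
    [255,0.003,0.008,0.007,0,0,0],
    [255,0.005,0.01,0.009,0,0,0],
    [255,0.0075,0.01,0.009,0,0,0],
    [255,0.01,0.01,0.009,0,0,0],
    [255,0.0125,0.01,0.009,0,0,0],
    [255,0.014,0.01,0.009,0,0,0],
    [255,0.016,0.01,0.009,0,0,0],
    [255,0.017,0.01,0.009,0,0,0],
    [255,0.017,0.01,0.009,0,0,0],
  ],
)

```text
time: 6.88
tool_pos: [506.0, -8.0, 16.9]
tcp_rot: [-31.8, 90.0, 170.6]
ft_force: [0.4, 0.1, -0.1]
finger_gap: 0.1
```

```bash
python3 st.py s9
```

```text
6.8833 [506.   -8.   16.9] jig xy 24.0 -37.8 [ 0.4  0.1 -0.1]
```

View pics/s9.png

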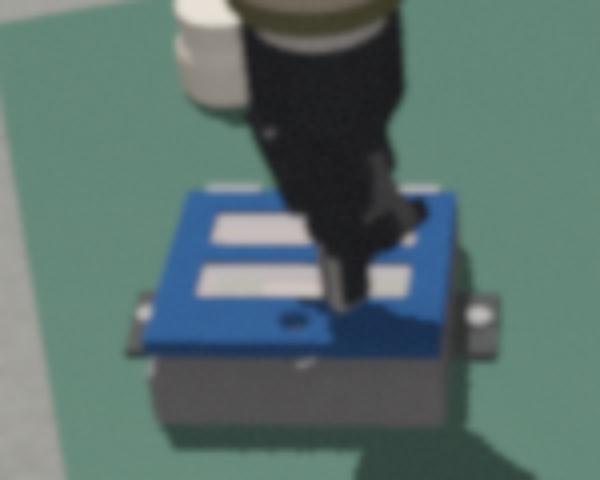

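Request:
drive_tool(
  deltas=[
    [255,0.001,0,0,0,0,0],
    [255,0.002,0,0,0,0,0],
    [255,0.003,0,0,0,0,0],
    [255,0.004,0,0,0,0,0],
    [255,0.005,0,0,0,0,0],
    [255,0.006,0,0,0,0,0],
    [255,0.006,0,0,0,0,0],
    [255,0.006,0,0,0,0,0],
    [255,0.006,0,0,0,0,0],
    [255,0.006,0,0,0,0,0],
  ],
)

```text
time: 7.77
tool_pos: [506.3, -8.4, 11.4]
tcp_rot: [106.0, 90.0, -51.6]
ft_force: [-1.1, -2.6, 4.7]
finger_gap: 0.2
```

```bash
python3 st.py s10;  python3 - <<'E'
from h import *
S=snapshot("side")
for a in (0,.04,.07,.1,.13,.16): print(a,[proj(S,jw(lidp(x,140,h,a)))[0].round(1) for x in (-75,) for h in (0,10)])
s,R=tool();print(s["ft_force"])
E
```

```text
7.7667 [506.3  -8.4  11.4] jig xy 24.5 -38.0 [-1.1 -2.6  4.7]
0 [array([227.1, 233.7]), array([226.5, 230.1])]
0.04 [array([226.8, 231.6]), array([226.1, 227.9])]
0.07 [array([226.5, 230. ]), array([225.9, 226.2])]
0.1 [array([226.3, 228.4]), array([225.7, 224.4])]
0.13 [array([226. , 226.7]), array([225.5, 222.6])]
0.16 [array([225.8, 225. ]), array([225.3, 220.8])]
[-0.84519259 -3.80232596  4.12388151]
```

View pics/s10.png

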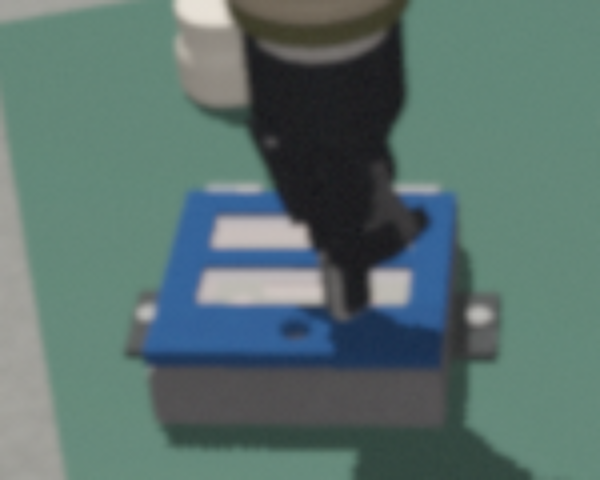

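Request:
drive_tool(
  deltas=[
    [255,-0.03,0,0,0,0,0],
    [255,-0.06,0,0,0,0,0],
    [200,-0.0785,0.02,0.009,0,0,0],
    [150,-0.0785,0.05,0.0224,0,0,0],
    [100,-0.0785,0.083,0.0372,0,0,0],
    [50,-0.0785,0.116,0.052,0,0,0],
    [0,-0.0785,0.149,0.0668,0,0,0],
    [0,-0.0785,0.182,0.0816,0,0,0],
    [0,-0.0785,0.215,0.0963,0,0,0],
    [0,-0.0785,0.24,0.1075,0,0,0],
  ],
)

```text
time: 8.7
tool_pos: [497.8, -273.2, 89.2]
tcp_rot: [-151.4, 90.0, 51.0]
ft_force: [0.1, -0.1, 0.2]
finger_gap: 85.6
```

Request:
drive_tool(
  deltas=[
    [0,0,0.0107,0.0048,0,0,0],
    [0,0,0.0213,0.0096,0,0,0],
    [0,0,0.0213,0.0096,0,0,0],
    [0,0,0.0213,0.0096,0,0,0],
    [0,0,0.0213,0.0096,0,0,0],
    [0,0,0.0213,0.0096,0,0,0],
    [0,0,0.0213,0.0096,0,0,0],
    [0,0,0.0213,0.0096,0,0,0],
    [0,0,0.0213,0.0096,0,0,0],
    [0,0,0.0213,0.0096,0,0,0],
  ],
)

```text
time: 9.53
tool_pos: [497.6, -294.0, 89.8]
tcp_rot: [141.1, 90.0, -16.5]
ft_force: [-0.0, 0.8, -0.6]
finger_gap: 85.4
```

```bash
python3 - <<'E'
from h import *
s,R=tool(); print(s["tool_pos"],s["finger_gap"],s["ft_force"]); S=snapshot("side");T=snapshot("top");W=snapshot("wrist")
crop(S,200,150,340,260,5.5,"pics/sA.png");crop(T,250,200,360,300,7,"pics/tA.png")
crop(S,250,250,390,390,4,"pics/pA.png"); cv2.imwrite("pics/wA.png",W["frame"])
print(proj(S,s["tool_pos"]))
E
```

```text
[ 497.56121057 -294.00772095   89.78300174] 85.3624369598062 [-0.02155058  0.76300989 -0.63987862]
[[310.52721578 311.47080468]]
```

View pics/sA.png

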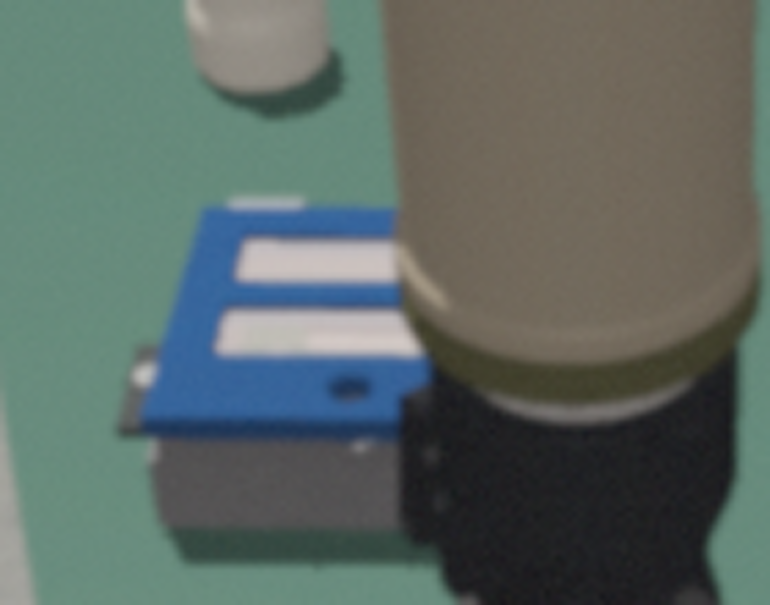

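View pics/tA.png

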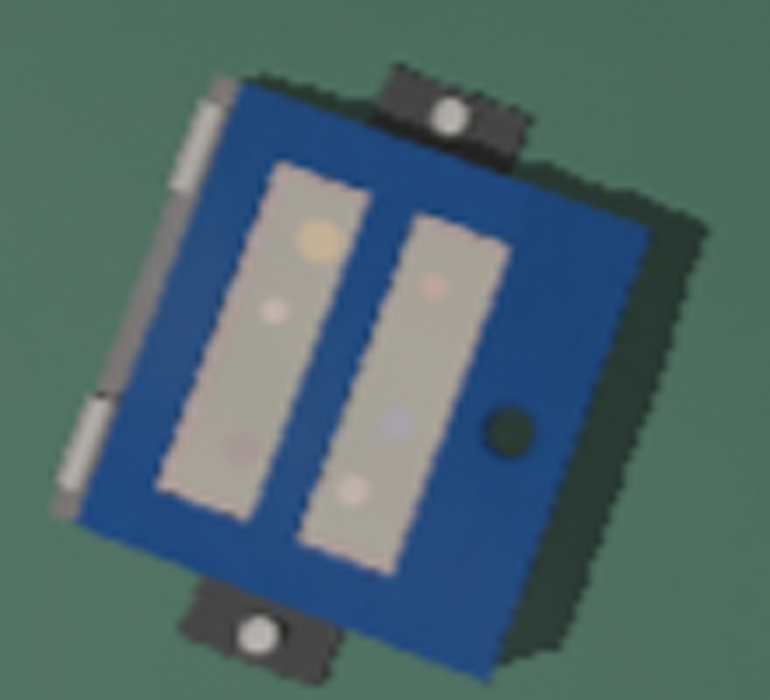

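View pics/pA.png

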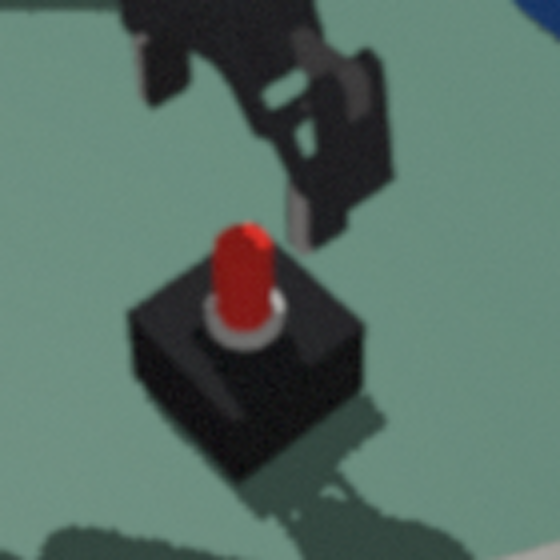

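View pics/wA.png

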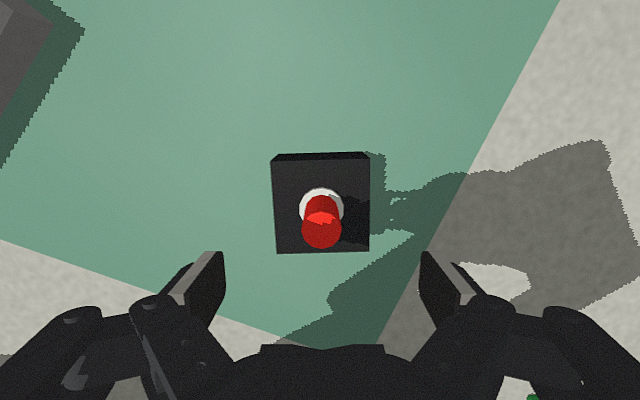

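```bash
python3 - <<'E'
from h import *
s,R=tool(); W=snapshot("wrist"); p=s["tool_pos"]; S=snapshot("side")
Rc=cv2.Rodrigues(W["rvec"])[0]; c=-Rc.T@W["tvec"]; print("cam in tool",R.T@(c-p),"axis",R.T@Rc[2])
for b in (0,13,19,32,40,51,60):
  for z in (-11,0,11):
    print(b,z,proj(W,[p-b*R[:,0]+42.7*k*R[:,1]+z*R[:,2] for k in(-1,1)]).round(0).tolist(),proj(S,[p-b*R[:,0]+42.7*k*R[:,1]+z*R[:,2] for k in(-1,1)]).round(0).tolist())
crop(W,180,230,470,330,2.7,"pics/wB.png")
# pin check
print(proj(W,[[497.6,-294.6,92],[497.6,-294.6,71],[497.6,-294.6,50]]))
E
```

```text
cam in tool [-180.42130597   -0.68785852  -65.74260026] axis [0.96487695 0.00112203 0.26269984]
0 -11 [[249.0, 211.0], [396.0, 211.0]] [[300.0, 292.0], [333.0, 325.0]]
0 0 [[250.0, 229.0], [395.0, 229.0]] [[294.0, 295.0], [328.0, 329.0]]
0 11 [[251.0, 246.0], [394.0, 246.0]] [[289.0, 299.0], [322.0, 333.0]]
13 -11 [[244.0, 218.0], [401.0, 218.0]] [[299.0, 287.0], [333.0, 320.0]]
13 0 [[245.0, 237.0], [400.0, 237.0]] [[294.0, 290.0], [328.0, 324.0]]
13 11 [[246.0, 255.0], [399.0, 255.0]] [[288.0, 294.0], [322.0, 328.0]]
19 -11 [[241.0, 221.0], [404.0, 221.0]] [[299.0, 284.0], [333.0, 317.0]]
19 0 [[243.0, 241.0], [403.0, 241.0]] [[294.0, 288.0], [328.0, 321.0]]
19 11 [[244.0, 260.0], [401.0, 260.0]] [[288.0, 291.0], [322.0, 325.0]]
32 -11 [[235.0, 230.0], [411.0, 230.0]] [[299.0, 279.0], [333.0, 312.0]]
32 0 [[237.0, 251.0], [409.0, 251.0]] [[293.0, 282.0], [328.0, 316.0]]
32 11 [[238.0, 271.0], [408.0, 271.0]] [[288.0, 286.0], [322.0, 320.0]]
40 -11 [[231.0, 236.0], [415.0, 236.0]] [[299.0, 276.0], [333.0, 309.0]]
40 0 [[232.0, 258.0], [413.0, 258.0]] [[293.0, 279.0], [328.0, 312.0]]
40 11 [[234.0, 279.0], [412.0, 279.0]] [[287.0, 282.0], [322.0, 316.0]]
51 -11 [[224.0, 245.0], [422.0, 245.0]] [[298.0, 271.0], [333.0, 304.0]]
51 0 [[226.0, 268.0], [420.0, 269.0]] [[293.0, 274.0], [328.0, 308.0]]
51 11 [[227.0, 291.0], [418.0, 291.0]] [[287.0, 278.0], [322.0, 312.0]]
60 -11 [[217.0, 254.0], [429.0, 254.0]] [[298.0, 267.0], [333.0, 300.0]]
60 0 [[219.0, 279.0], [427.0, 279.0]] [[292.0, 270.0], [328.0, 304.0]]
60 11 [[221.0, 302.0], [425.0, 302.0]] [[287.0, 274.0], [322.0, 308.0]]
[[323.25258771 229.88197617]
 [323.08300516 218.58569843]
 [322.94334107 209.2823564 ]]
```

View pics/wB.png

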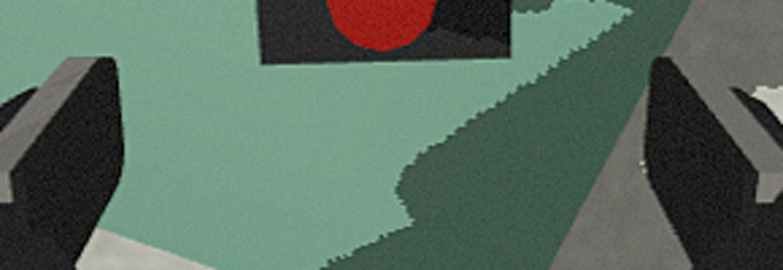

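Request:
drive_tool(
  deltas=[
    [0,0.015,0,0,0,0,0],
    [0,0.03,0,0,0,0,0],
    [0,0.045,0,0,0,0,0],
    [0,0.055,0,0,0,0,0],
    [0,0.063,0,0,0,0,0],
    [0,0.07,0,0,0,0,0],
    [0,0.076,0,0,0,0,0],
    [0,0.076,0,0,0,0,0],
    [0,0.076,0,0,0,0,0],
    [0,0.076,0,0,0,0,0],
  ],
)

```text
time: 10.62
tool_pos: [497.9, -294.6, 14.4]
tcp_rot: [123.8, 89.9, -33.8]
ft_force: [1.2, 0.1, -1.0]
finger_gap: 85.6
```

```bash
python3 - <<'E'
from h import *
s,R=tool(); print(s["tool_pos"],s["ft_force"]); S=snapshot("side");W=snapshot("wrist")
a=cv2.resize(S["frame"][250:390,230:410],None,fx=3.3,fy=3.3); cv2.imwrite("pics/pC.png",a); cv2.imwrite("pics/wC.png",W["frame"])
E
```

```text
[ 497.90761997 -294.62800674   14.39382131] [ 1.21503731  0.1022975  -0.99377222]
```

View pics/pC.png

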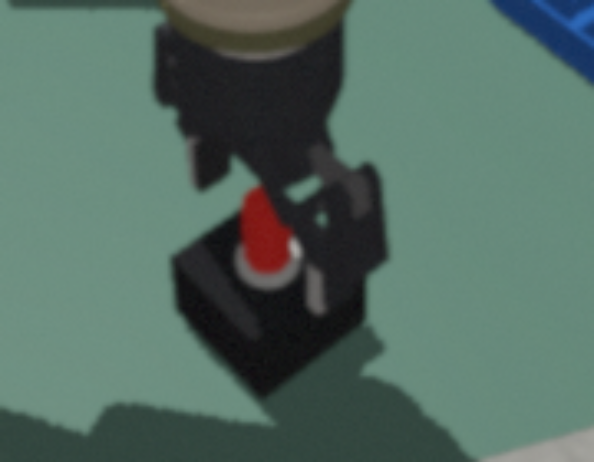

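View pics/wC.png

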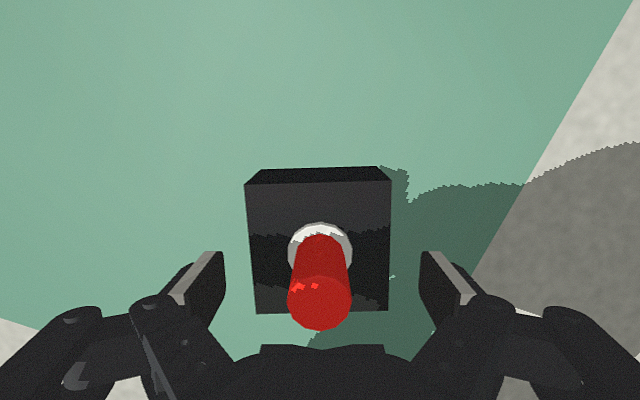

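Request:
drive_tool(
  deltas=[
    [255,0,0,0,0,0,0],
    [255,0,0,0,0,0,0],
    [255,0,0,0,0,0,0],
    [255,0,0,0,0,0,0],
    [255,0,0,0,0,0,0],
    [255,0,0,0,0,0,0],
    [255,0,0,0,0,0,0],
    [255,0,0,0,0,0,0],
    [255,0,0,0,0,0,0],
    [255,0,0,0,0,0,0],
  ],
  squeeze=90,
)

```text
time: 11.55
tool_pos: [497.7, -294.5, 14.0]
tcp_rot: [123.2, 90.0, -34.4]
ft_force: [0.9, 1.4, 3.1]
finger_gap: 22.1
```

```bash
python3 - <<'E'
from h import *
s,R=tool(); print(s["tool_pos"],s["ft_force"],s["wrist_torque"],s["finger_gap"]); S=snapshot("side");W=snapshot("wrist")
a=cv2.resize(S["frame"][250:390,230:410],None,fx=3.3,fy=3.3); cv2.imwrite("pics/pD.png",a); crop(W,220,150,420,350,3,"pics/wD.png")
E
```

```text
[ 497.68154957 -294.46299512   13.97963972] [0.87207771 1.40483895 3.06971362] [ 0.02393179  0.01348826 -0.02516058] 22.138188977372515
```

View pics/pD.png

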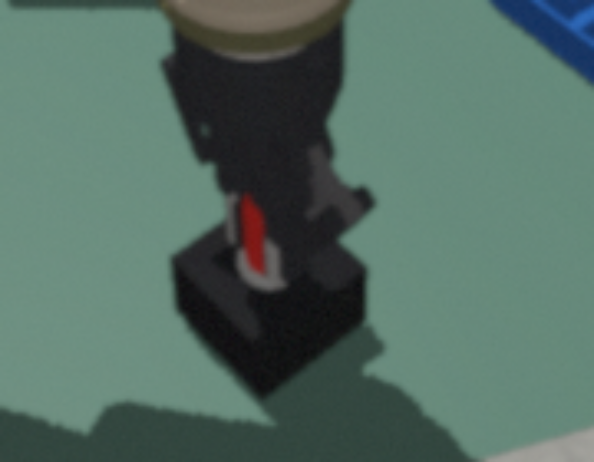

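View pics/wD.png

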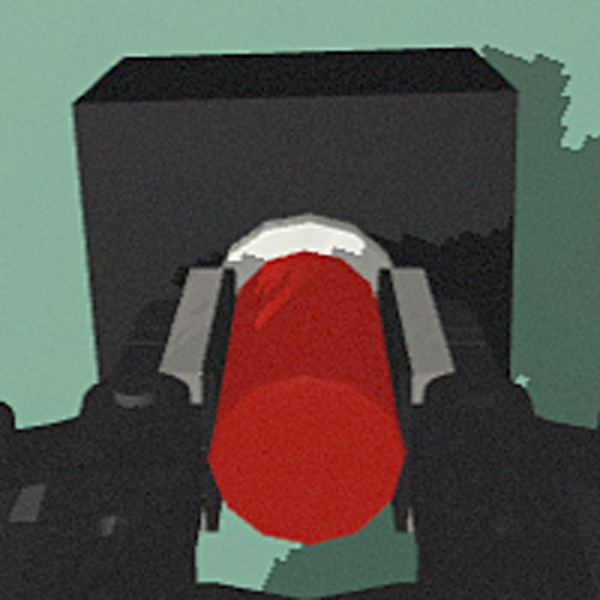

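Request:
drive_tool(
  deltas=[
    [255,-0.01,0,0,0,0,0],
    [255,-0.02,0,0,0,0,0],
    [255,-0.03,0,0,0,0,0],
    [255,-0.045,0,0,0,0,0],
    [255,-0.06,0,0,0,0,0],
    [255,-0.075,0,0,0,0,0],
    [255,-0.08,0,0,0,0,0],
    [255,-0.08,0,0,0,0,0],
    [255,-0.08,0,0,0,0,0],
    [255,-0.08,0,0,0,0,0],
  ],
)

```text
time: 12.48
tool_pos: [496.8, -293.9, 92.7]
tcp_rot: [-58.3, 89.9, 144.1]
ft_force: [-0.6, -0.4, -1.2]
finger_gap: 22.4
```

```bash
python3 - <<'E'
from h import *
s,R=tool(); p=s["tool_pos"];print(p,s["ft_force"],s["wrist_torque"],s["finger_gap"]); S=snapshot("side");W=snapshot("wrist");T=snapshot("top")
crop(S,260,220,360,330,5.4,"pics/pE.png"); crop(W,220,150,420,350,3,"pics/wE.png"); crop(T,250,200,360,300,7,"pics/tE.png")
px=lambda q,k,o:((q[0]+.5)/k-.5+o[0],(q[1]+.5)/k-.5+o[1])
ut=px((510,432),7,(250,200)); us=px((350,388),5.5,(200,150))
for z in (48,50,52,54): print(z,onz(T,ut,z),onz(S,us,z))
print("model",jw(lidp(0,120,10,.07)),jw([0,-55,34]))
print(proj(T,jw(lidp(0,120,10,.07))),ut,proj(S,jw(lidp(0,120,10,.07))),us)
for dz in (-3,31,36,78): print(dz,proj(S,[p[0],p[1],p[2]+dz]),((proj(S,[p[0],p[1],p[2]+dz])[0]-[260,220]+.5)*5.4))
E
```

```text
[ 496.84451597 -293.8978459    92.71953514] [-0.5625101  -0.36134605 -1.20730245] [ 0.0377036  -0.03256723 -0.00242336] 22.430295799526405
48 [477.69781061 -15.60241624  48.        ] [476.77050688 -10.52115537  48.        ]
50 [477.72274067 -15.5857279   50.        ] [476.47668275 -12.78049245  50.        ]
52 [477.74767073 -15.56903957  52.        ] [476.18285862 -15.03982953  52.        ]
54 [477.7726008  -15.55235123  54.        ] [475.88903449 -17.29916661  54.        ]
model [478.11608402 -16.01368591  52.36865168] [477.81000054 -16.95865922  34.        ]
[[322.63655645 261.1247992 ]] (322.42857142857144, 261.2857142857143) [[264.24166075 220.11114364]] (263.22727272727275, 220.13636363636363)
-3 [[310.07370664 311.55181268]] [273.09801584 497.07978848]
31 [[309.44195929 297.58862541]] [269.68658019 421.6785772 ]
36 [[309.3460856  295.46957839]] [269.16886225 410.23572331]
78 [[308.50861743 276.9594492 ]] [264.64653411 310.28102569]
```

View pics/pE.png

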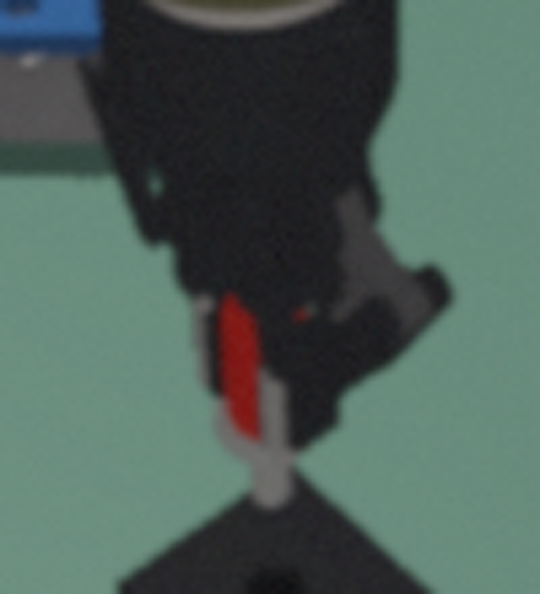

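View pics/wE.png

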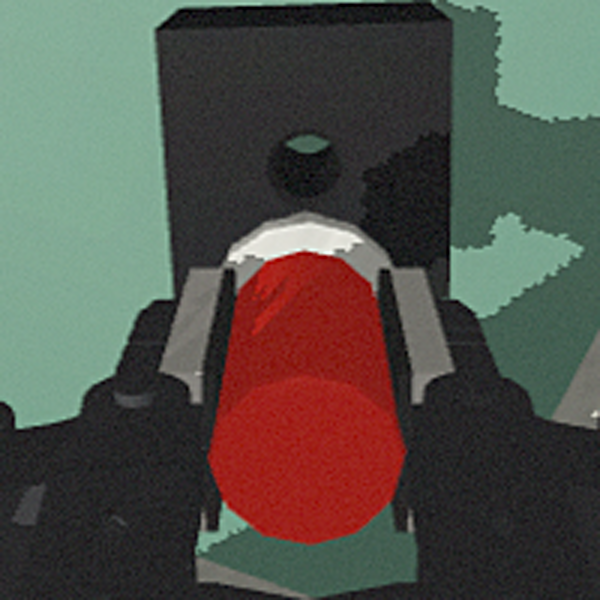

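Request:
drive_tool(
  deltas=[
    [255,0,-0.02,-0.0066,0,0,0],
    [255,0,-0.05,-0.0164,0,0,0],
    [255,0,-0.084,-0.0276,0,0,0],
    [255,0,-0.118,-0.0388,0,0,0],
    [255,0,-0.152,-0.05,0,0,0],
    [255,0,-0.186,-0.0612,0,0,0],
    [255,0,-0.22,-0.0723,0,0,0],
    [255,0,-0.25,-0.0822,0,0,0],
    [255,0,-0.2649,-0.0871,0,0,0],
    [255,0,-0.2649,-0.0871,0,0,0],
  ],
)

```text
time: 13.47
tool_pos: [476.2, -13.0, 93.1]
tcp_rot: [-68.9, 89.9, 133.7]
ft_force: [0.2, -0.3, -1.8]
finger_gap: 22.2
```

Request:
drive_tool(
  deltas=[
    [255,0.005,0,0,0,0,0],
    [255,0.01,0,0,0,0,0],
    [255,0.015,0,0,0,0,0],
    [255,0.02,0,0,0,0,0],
    [255,0.025,0,0,0,0,0],
    [255,0.028,0,0,0,0,0],
    [255,0.028,0,0,0,0,0],
    [255,0.028,0,0,0,0,0],
    [255,0.028,0,0,0,0,0],
    [255,0.028,0,0,0,0,0],
  ],
)

```text
time: 14.3
tool_pos: [477.4, -16.3, 66.1]
tcp_rot: [146.6, 90.0, -11.0]
ft_force: [0.3, -0.3, -0.9]
finger_gap: 22.2
```

```bash
python3 - <<'E'
from h import *
s,R=tool(); p=s["tool_pos"];print(p,s["ft_force"],s["finger_gap"]); S=snapshot("side");W=snapshot("wrist");T=snapshot("top")
crop(S,210,150,310,240,7,"pics/pF.png"); cv2.imwrite("pics/wF.png",W["frame"])
f=lambda P:((proj(S,P)[0]-[210,150]+.5)*7)
print("lidhole",f(jw(lidp(0,120,10,.07))),"foot pred",f([p[0],p[1],p[2]-3]))
E
```

```text
[477.37614514 -16.2758773   66.06435582] [ 0.33440048 -0.32093792 -0.921022  ] 22.247092103300012
lidhole [383.19162527 494.27800549] foot pred [377.67037471 467.68324723]
```

View pics/pF.png

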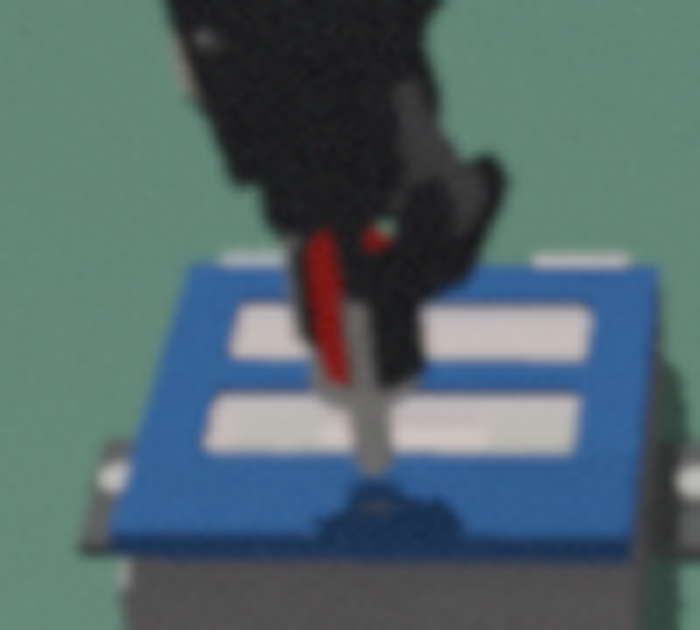

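View pics/wF.png

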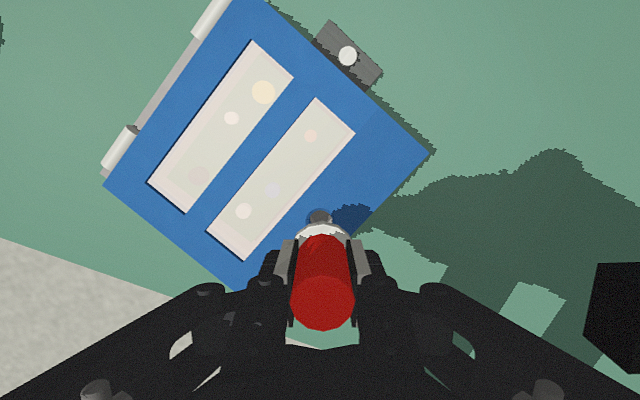

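```bash
python3 - <<'E'
from h import *
W=snapshot("wrist");crop(W,280,190,370,260,8,"pics/wG.png");s,R=tool();p=s["tool_pos"]
f=lambda P:((proj(W,P)[0]-[280,190]+.5)*8)
for z in (52.4,60,94,99): print(z,f([p[0],p[1],z]))
P=jw(lidp(0,120,10,.07)); print(f(P),[f(P+7.5*np.array([np.cos(t),np.sin(t),0])).round(0).tolist() for t in np.arange(8)*np.pi/4])
E
```

```text
52.4 [344.10871829 253.43953509]
60 [344.43615359 285.5458883 ]
94 [346.25876356 464.26015702]
99 [346.59002199 496.74138357]
[346.08388901 243.22641306] [[383.0, 159.0], [309.0, 159.0], [258.0, 209.0], [258.0, 278.0], [310.0, 326.0], [382.0, 326.0], [434.0, 278.0], [434.0, 208.0]]
```

View pics/wG.png

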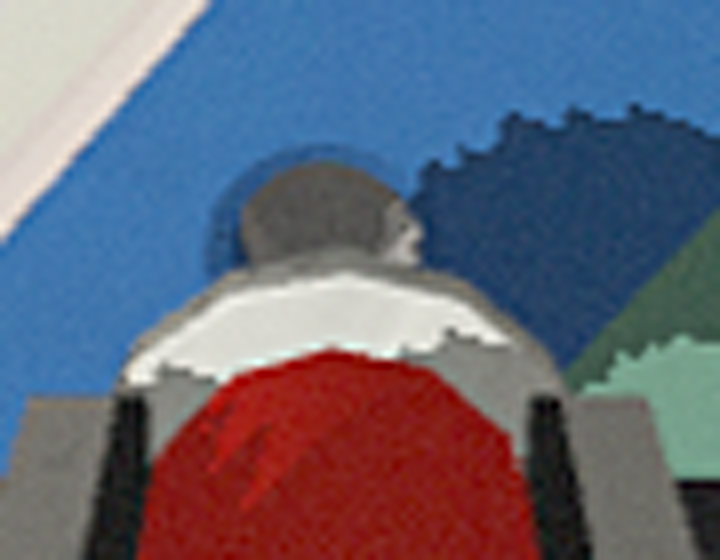

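Request:
drive_tool(
  deltas=[
    [255,0.003,-0.0007,-0.0002,0,0,0],
    [255,0.006,-0.0007,-0.0002,0,0,0],
    [255,0.009,-0.0007,-0.0002,0,0,0],
    [255,0.012,-0.0007,-0.0002,0,0,0],
    [255,0.014,-0.0007,-0.0002,0,0,0],
    [255,0.016,-0.0007,-0.0002,0,0,0],
    [255,0.018,-0.0007,-0.0002,0,0,0],
    [255,0.02,-0.0007,-0.0002,0,0,0],
    [255,0.022,-0.0007,-0.0002,0,0,0],
    [255,0.022,-0.0007,-0.0002,0,0,0],
  ],
)

```text
time: 15.33
tool_pos: [476.7, -15.4, 43.2]
tcp_rot: [-32.4, 90.0, 170.0]
ft_force: [0.8, -0.7, -0.6]
finger_gap: 22.2
```

```bash
python3 - <<'E'
from h import *
s,R=tool(); p=s["tool_pos"];print(p,s["ft_force"],s["wrist_torque"],s["finger_gap"]); S=snapshot("side")
crop(S,210,150,310,240,7,"pics/pH.png")
E
```

```text
[476.67303451 -15.4424612   43.20536227] [ 0.78785976 -0.66165466 -0.6033709 ] [0.03758421 0.01372967 0.01221191] 22.23072753882931
```

View pics/pH.png

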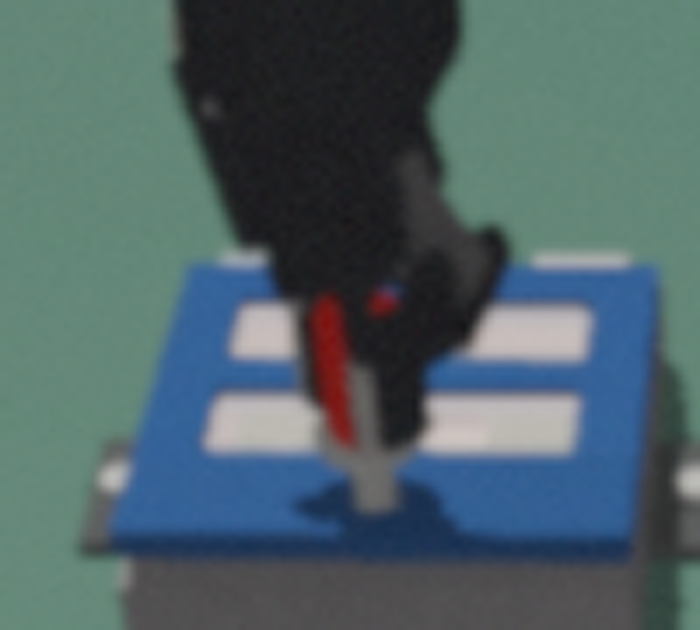

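Request:
drive_tool(
  deltas=[
    [255,0.002,0,0,0,0,0],
    [255,0.004,0,0,0,0,0],
    [255,0.006,0,0,0,0,0],
    [255,0.008,0,0,0,0,0],
    [255,0.01,0,0,0,0,0],
    [255,0.012,0,0,0,0,0],
    [255,0.014,0,0,0,0,0],
    [255,0.016,0,0,0,0,0],
    [255,0.018,0,0,0,0,0],
    [255,0.018,0,0,0,0,0],
  ],
)

```text
time: 16.22
tool_pos: [476.6, -15.4, 25.2]
tcp_rot: [-30.9, 90.0, 171.5]
ft_force: [0.3, 0.2, -0.1]
finger_gap: 22.2
```

```bash
python3 - <<'E'
from h import *
s,R=tool(); p=s["tool_pos"];print(p,s["ft_force"],s["wrist_torque"],s["finger_gap"]); S=snapshot("side")
crop(S,210,150,310,240,7,"pics/pI.png")
E
```

```text
[476.62093482 -15.42284573  25.15874708] [ 0.27208233  0.2395702  -0.1366139 ] [-0.00965552  0.01670478 -0.0136154 ] 22.23240164790353
```

View pics/pI.png

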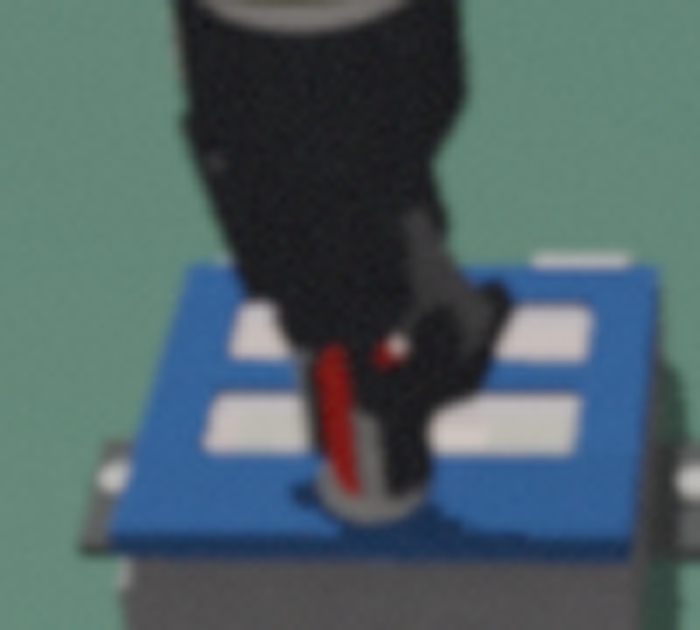

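Request:
drive_tool(
  deltas=[
    [255,0.002,0,0,0,0,0],
    [255,0.004,0,0,0,0,0],
    [255,0.006,0,0,0,0,0],
    [255,0.008,0,0,0,0,0],
    [255,0.009,0,0,0,0,0],
    [255,0.01,0,0,0,0,0],
    [255,0.011,0,0,0,0,0],
    [255,0.012,0,0,0,0,0],
    [255,0.013,0,0,0,0,0],
    [255,0.013,0,0,0,0,0],
  ],
)

```text
time: 17.1
tool_pos: [477.4, -16.0, 13.1]
tcp_rot: [111.5, 89.9, -46.2]
ft_force: [-1.6, -3.9, 6.2]
finger_gap: 22.3
```

```bash
python3 - <<'E'
from h import *
s,R=tool(); p=s["tool_pos"];print(p,s["ft_force"],s["wrist_torque"],s["finger_gap"]); S=snapshot("side")
crop(S,210,150,310,240,7,"pics/pJ.png")
f=lambda P:((proj(S,P)[0]-[210,150]+.5)*7).round(0)
for a in (0,.03,.07): print(a,[f(jw(lidp(x,140,h,a))).tolist() for x in(-75,75) for h in(0,10)])
E
```

```text
[477.40737557 -15.99164675  13.11572267] [-1.64838785 -3.9242398   6.20054535] [-0.60293974  0.28212839 -0.00709707] 22.272071420077935
0 [[123.0, 589.0], [119.0, 564.0], [640.0, 591.0], [639.0, 565.0]]
0.03 [[121.0, 579.0], [117.0, 553.0], [639.0, 580.0], [638.0, 554.0]]
0.07 [[119.0, 564.0], [115.0, 537.0], [639.0, 565.0], [637.0, 538.0]]
```

View pics/pJ.png

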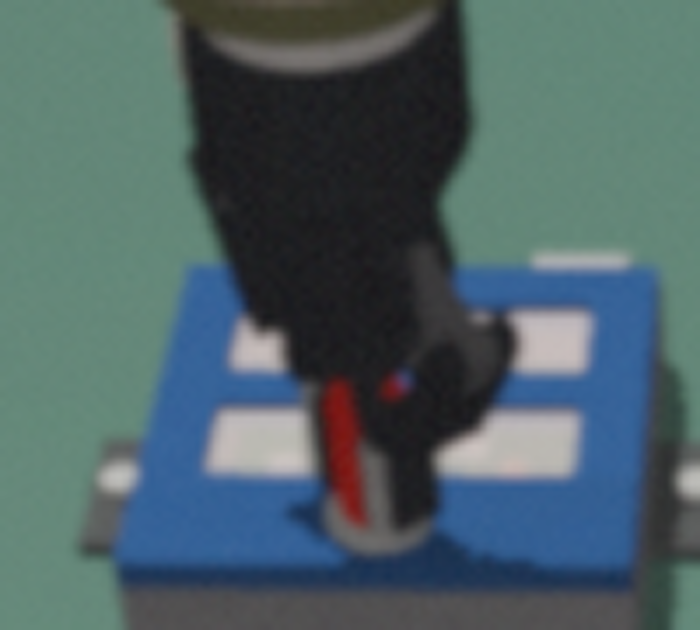

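Request:
drive_tool(
  deltas=[
    [255,0.001,0,0,0,0,0],
    [255,0.002,0,0,0,0,0],
    [255,0.003,0,0,0,0,0],
    [255,0.004,0,0,0,0,0],
    [255,0.004,0,0,0,0,0],
    [255,0.004,0,0,0,0,0],
    [255,0.004,0,0,0,0,0],
    [255,0.004,0,0,0,0,0],
    [255,0.004,0,0,0,0,0],
    [255,0.004,0,0,0,0,0],
  ],
)

```text
time: 17.98
tool_pos: [477.8, -16.0, 12.3]
tcp_rot: [108.7, 89.9, -48.9]
ft_force: [-19.4, -1.5, 39.8]
finger_gap: 22.0
```

```bash
python3 - <<'E'
from h import *
s,R=tool(); p=s["tool_pos"];print(p,s["ft_force"],s["wrist_torque"],s["finger_gap"]); S=snapshot("side")
crop(S,210,150,310,240,7,"pics/pK.png")
E
```

```text
[477.83696862 -16.03965416  12.32793755] [-19.43159647  -1.52640616  39.81026588] [-0.24907822  3.20045408  0.08330297] 21.977952661743778
```

View pics/pK.png

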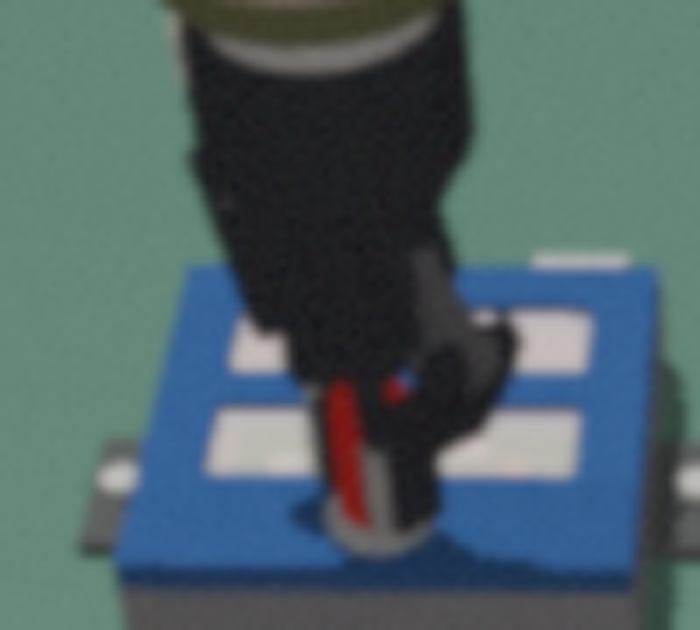

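Request:
drive_tool(
  deltas=[
    [255,-0.001,0,0,0,0,0],
    [255,-0.002,0,0,0,0,0],
    [255,-0.002,0,0,0,0,0],
    [255,-0.002,0,0,0,0,0],
    [255,-0.002,0,0,0,0,0],
    [255,-0.002,0,0,0,0,0],
    [255,-0.002,0,0,0,0,0],
    [255,-0.002,0,0,0,0,0],
    [255,-0.002,0,0,0,0,0],
    [255,-0.002,0,0,0,0,0],
  ],
)

```text
time: 18.87
tool_pos: [477.6, -16.0, 12.7]
tcp_rot: [114.6, 89.9, -43.0]
ft_force: [-9.7, -3.3, 22.6]
finger_gap: 22.6
```

```bash
python3 - <<'E'
from h import *
s,R=tool(); p=s["tool_pos"];print(p,s["ft_force"],s["wrist_torque"],s["finger_gap"]); S=snapshot("side");T=snapshot("top")
crop(S,210,150,310,240,7,"pics/pL.png");cv2.imwrite("pics/tL.png",T["frame"])
print(sense()["ft_force"])
E
```

```text
[477.62022915 -15.96458948  12.66812701] [-9.68417908 -3.30920187 22.56271477] [-0.50912537  1.68056789  0.03105649] 22.6102616172929
[-9.71549709 -3.86253707 22.40787108]
```

View pics/pL.png

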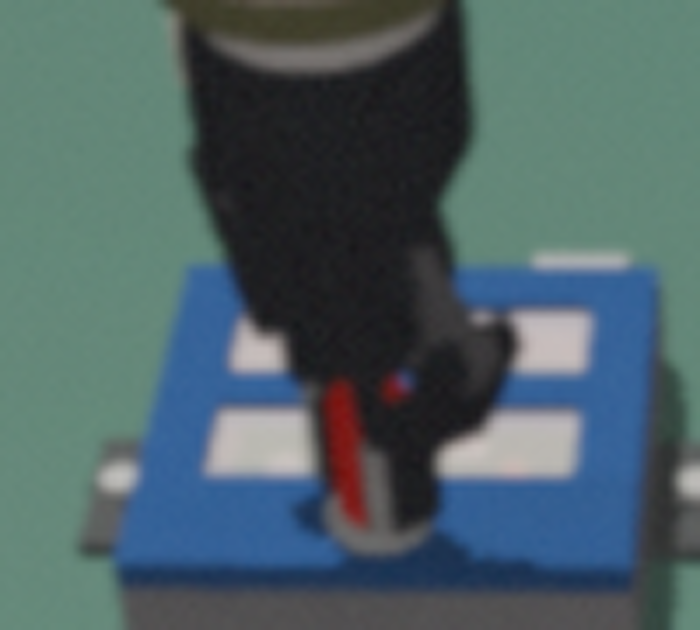

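View pics/tL.png

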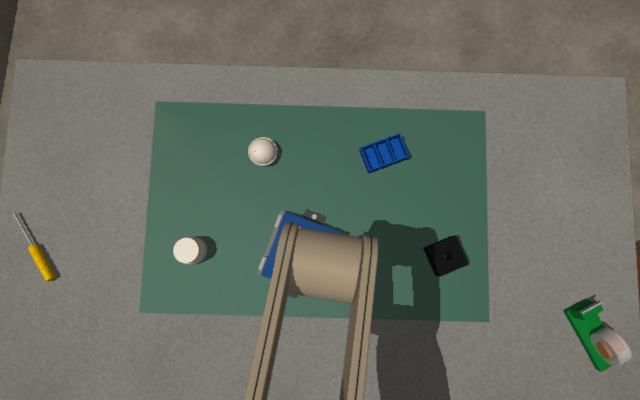

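```bash
python3 -c "
from bench import hand_in; print(hand_in())"
```

```text
the job is handed in; nothing more can be done
None
```

I swung the lid down onto the springs with the shut fingers. Then I took the pin out of its holder and pushed it through the lid into the base. I handed in at about 19 s, still gripping the pin and pressing down; no verdict was reported.

**Last checks:**
- **Lid:** the side view puts its free edge on the model's line for 0 rad. The lid did not move when I eased the push from 40 N to 22.5 N, so it is against the stop.
- **Pin:** its collar is on the lid, which puts the foot about 24 mm below the base's top face. The tool was about 1 mm horizontally from the measured hole. Nothing resisted going in until the collar met the lid.
- **Push:** the last reading was 22.5 N upward, with a side load of about 10 N. The fingers were open 22.6 mm on the knob.
- **Bystanders:** the tub, lamp and tray are where they started in the top view.

**What disagreed or went wrong:**
- **Finger length:** both the cameras and the contacts put the shut fingertips about 40 mm behind the stated tool point. I corrected for this by eye and used the measured offset for the lid push and the grasp.
- **First lid push:** because of that offset, my first push landed too near the lid's free edge and stalled at about 0.7 rad, with 13 N upward. I backed off and pushed again, nearer the hinge.
- **Peak force:** the wrist briefly read about 40 N upward (about 44 N in all) at the stop before I eased off. It came through the fingers and the pin, and I saw no sign of the gripper body touching anything.

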